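Close a paint tin on the lever press, safety bolt first

TASK

The lid of the paint tin standing in the lever press is still a few millimetres proud. Push the knob of the press's safety bolt, beside the lever, away from the lever as far as it goes, then push the lever down until the lid is pressed fully home, and let the lever come back up. Leave the tin standing in the press and do not disturb the other things on the bench.

Things in the scene. Friction and masses are not known exactly. Their poses are not given: they have to be found in the camera images.
- press: grey lever press on a plywood board 8 mm thick; foot 190 x 110 x 14 mm (x -62..128). Origin: underside of the foot, under the ram axis; x to the column, z up, lever towards -x, safety bolt on the -y side, near the pivot. Ram with a round pad 60 mm wide, pad 139 mm up at rest, 44 mm over a closed lid; it goes down 80 mm per rad of lever. Head cheeks (|y| < 26 mm) reach 218 mm up.
- lever (a joint): hinge of the press's lever, rad. 0: up at rest, 0.45 rad above level; grows as it is pushed down, to 0.68 at most. The return spring lifts it when let go. It meets the lid at about 0.47 and the lid is home at about 0.55, where it stops hard. Some 5 N down on the grip moves it, about 14 N seats the lid. While the bolt is in, it gives under 0.08.
- lever_grip (a point): middle of the flat top of the lever's black rubber grip, 215 mm from the pivot along the lever; the grip is 120 mm long, 34 wide, 18 thick. Own z is normal to the grip's top, -x points along the lever to its free end. Moves with the lever, down about 115 mm in the stroke.
- lever_pivot (a point): point on the lever's pivot axis (press y axis) in the press's mid-plane, 200 mm above the press's underside and 75 mm from the ram axis.
- bolt (a joint): slide of the safety bolt, m. 0 to 0.004: in, its nose is under the lever and blocks it. Grows as it is drawn out along press -y, away from the lever; clear of the lever beyond 0.024, stop at 0.030. It takes about 3 to 5 N and stays where it is left.
- bolt_knob (a point): centre of the black knob of the bolt: 24 mm wide, 21 high, on a round steel post 12 mm wide that stands upright on the bolt. This point is 45 mm above the bolt's axis and 33 mm above the top of the bolt's housing, which lies between the lever and the post, with 50 mm free above it. 88 mm to the side (press -y) of the lever's mid-plane when the bolt is in.
- tin: paint tin, 78 mm wide, 77 high, standing loose on the press's foot under the ram, within 6 mm of the ram axis. Origin: centre of its underside, z up.
- lid (a joint): height of the tin's metal press-on lid (83 mm wide) above its seat, m: starts at 0.005 to 0.007, 0 is fully home. Stiff: about 20 N on the lid moves it down; stays where it is left.
- glue_bottle: brown glue bottle with a pale cap, 47 mm wide, 85 high, loose beside the press; origin at the centre of its underside.
- small_tin: small food tin, 58 mm wide, 72 high, loose on the bench; origin at the centre of its underside.
- masking_tape: roll of tape lying flat, 92 mm wide, 24 high, loose in front of the lever's end; origin at the centre of its underside.

How it is judged:
By the outcome, as a careful person would: the job done as asked, in the order asked, and still so for the second after the job is handed in, with the robot touching nothing.
It also fails if it takes over 42 s, if anything falls off the work surface, if the arm or the gripper's body presses on something with over 40 N, if the wrist force passes 120 N, or if a joint passes its speed limit or range.

ROBOT

A 6-joint arm with a two-finger parallel gripper is mounted at the origin on a cart in front of the work surface, level with it; the furniture and walls round the work are solid. World frame = base frame: x ahead of the robot, y to its left, z up, the work surface at z = 0. Lengths are in m, angles in rad, forces in N, time in s.
With the tool pointing down it reaches from about 0.4 to 0.925 m from the base axis. Payload 3.4 kg.
Tool frame: the origin (TCP) lies at the very end of the fingers, on their centre line; the grasp point (between the pads) lies 19 mm behind it; z points along the fingers, y is the line along which they close (so a half turn about z gives the same grasp; the last joint's range is limited). The gripper opens to 85 mm and grips with 20 to 120 N. Pads are 22 mm wide; open, the fingers measure 114 mm over their backs; the gripper's body (76 mm by 85 mm) begins 54 mm behind the grasp point. The pads swing forward as they close: fully open they stand 13 mm farther back than shut.
Start: joints at [-1.298, 0.307, 1.506, -0, 1.328, -0.073], TCP at [0.195, -0.541, 0.231] pointing down, gripper open.
Joint ranges: [-3.12, 3.12], [-1.05, 2.28], [0.14, 2.33], [-1.42, 4.57], [0.1, 2.73], [-2.68, 2.68]. Speed limits (rad/s): [2.57, 2.57, 3.14, 3.14, 3.14, 3.14].

INTERFACE

Orientations are given as a rotation vector (axis times angle).
In Python, from rig import telemetry, cams, finish_job gives the robot as it stands. The module is installed in compiled form; this text tells all that it offers.
- The arm moves only by the tool jog_arm, never from a script. Its argument "increments" is a list of rows, each an object of numbers: "wx", "wy", "wz": the turn, a rotation vector about the tool's x, y, z in degrees; "x", "y", "z": the shift along the tool's x, y, z in m; "claw": the opening, from 0 (shut) to 1 (fully open). In form: [{"wx": .., "wy": .., "wz": .., "x": .., "y": .., "z": .., "claw": ..}, ...]. A call has 1 to 10 rows; each row is the pose to reach, as a shift and turn from the pose commanded when the call began, along the tool's axes at that moment; what a row does not reach only later rows make up. A row lasts 1/8 s, in which the tool goes at most 62.5 mm and 10.7 degrees, less where a joint would pass 70% of its speed; a pose out of reach is approached as far as the arm can. A call with a gripper value outside its range is refused whole. The fingers move at their own pace and stop on an object; "squeeze" is the grip in N (left out, the last holds). Time passes only in rows, so rows that repeat a pose let the fingers close. It gives the time, the measured TCP pose, the force, the opening and the grip force at its end, in the units of the state.
- telemetry.get_obs(): the state, without advancing time (a new reading comes with each control period).
- cams.grab_frame(name): name is "scene" or "top" or "wrist"; returns a dict with "img" (480x640x3 uint8, red, green, blue), "mtx" (3x3 intrinsics, pixels), "dist_coeffs" ([k1, k2, p1, p2, k3] as OpenCV has them; the pictures are not rectified), "pose" (4x4, takes a point from camera to world coordinates). Camera axes: x right, y up, looking along -z (the intrinsics and any distortion apply to the point x, -y, -z); pixel columns grow to the right and rows downward; lengths in m; the calibration is good to about 2 mm. A picture is of the moment at which its call begins. There is no depth.
- finish_job(): hands the job in; it is judged then, once.
The state is a dict: "t": time; "qpos": joint angles; "joint_velocities": joint speeds; "effort": joint torques, N m; "ee_pos": TCP position; "eef_rot": TCP orientation; "contact_force": force on the tool from outside, world axes, zero at the start; "ft_torque": the same for the moment, N m; "opening": finger opening in m; "grasp_force": force on a finger pad.
Only numpy, scipy, OpenCV 4.12 (cv2) and the standard library are available. Lean on these libraries where they do the work, as an engineer would, in place of code of your own. Each camera call takes 0.05 s, during which the arm holds its last target. There are 200 camera calls.

## Working session

There is one attempt and no reset: what is moved stays moved. The work goes in short steps, Python scripts to look and compute and a tool call to move; the robot and the scene stay as the last step left them, time stands still between calls to the robot, and variables do not carry over. Pictures are saved under pics/ and viewed, at most 10 in all, crops included, and the job is handed in when it is done.

Besides the shell and the picture viewer there is one more tool, called after "Call:" as name(argument=value, ...), one argument or row to a line, values as JSON. jog_arm: Moves the arm, as the interface text tells. Its arguments: {"type":"object","properties":{"increments":{"type":"array"},"squeeze":{"type":"number"}},"required":["increments"]}

```bash
mkdir -p pics; cat > h.py <<'E'
import numpy as np, cv2, pickle
from rig import telemetry, cams
def grab(n,f):
    r=cams.grab_frame(n); cv2.imwrite(f'pics/{f}.png',r['img'][:,:,::-1]); pickle.dump(r,open(f'pics/{f}.pkl','wb')); return r
def load(f): return pickle.load(open(f'pics/{f}.pkl','rb'))
def ray(r,u,v):
    p=cv2.undistortPoints(np.array([[[u,v]]],float),r['mtx'],np.array(r['dist_coeffs'],float))[0,0]
    T=np.array(r['pose']); return T[:3,3],T[:3,:3]@np.array([p[0],-p[1],-1.])
def atz(r,u,v,z):
    o,d=ray(r,u,v); return o+d*(z-o[2])/d[2]
def tri(obs):
    A=np.zeros((3,3));b=np.zeros(3);L=[]
    for r,u,v in obs:
        o,d=ray(r,u,v);d=d/np.linalg.norm(d);P=np.eye(3)-np.outer(d,d);A+=P;b+=P@o;L.append((o,P))
    x=np.linalg.solve(A,b); return x,[np.linalg.norm(P@(x-o)) for o,P in L]
def proj(r,p):
    T=np.array(r['pose']);c=T[:3,:3].T@(np.array(p,float)-T[:3,3]);c=np.array([c[0],-c[1],-c[2]])
    return cv2.projectPoints(c.reshape(1,1,3),np.zeros(3),np.zeros(3),r['mtx'],np.array(r['dist_coeffs'],float))[0].ravel()
E
python3 -c "
from h import *
grab('scene','s0');grab('top','t0')
print(telemetry.get_obs())"
```

```text
{'t': 0.1, 'qpos': array([-1.29851643e+00,  3.07500311e-01,  1.50756263e+00,  2.25304842e-05,
        1.32843067e+00, -7.34704978e-02]), 'joint_velocities': array([ 0.00099814, -0.00090719, -0.00212111,  0.00121083,  0.00047148,
       -0.00011724]), 'effort': array([ 5.25953128e-04, -4.58529317e+01, -2.52608049e+01, -1.41538421e-04,
        5.54200131e-03, -1.85099509e-05]), 'ee_pos': array([ 0.19469487, -0.5403462 ,  0.23046446]), 'eef_rot': array([-3.09290083e+00, -5.40068159e-01,  2.61999452e-04]), 'contact_force': array([-0.07068681, -0.13234614, -0.05806424]), 'ft_torque': array([ 0.01391766, -0.00489471, -0.00858132]), 'grasp_force': 0.0, 'opening': 0.08512600581251006}
```

View pics/s0.png

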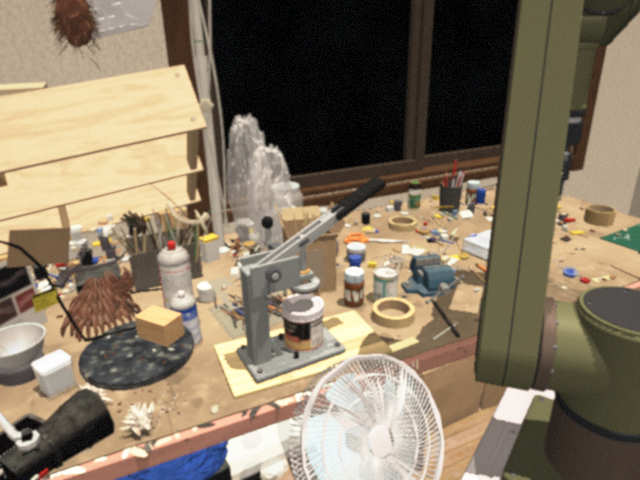

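View pics/t0.png

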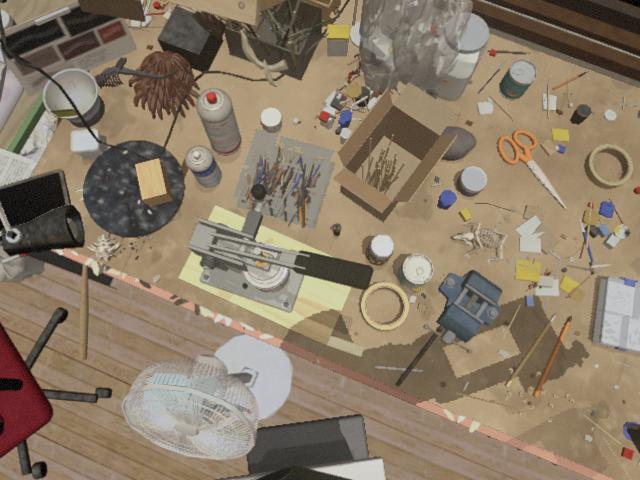

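The scene view shows the press at about (290,320), its knob at (267,222) and the grip end at (380,184). In the top view the knob is at (259,191) and the grip runs from (300,262) to (370,275). I'll crop in closer on both.

```bash
python3 -c "
from h import *
a=cv2.imread('pics/s0.png')[170:390,210:410];b=cv2.imread('pics/t0.png')[170:330,180:440]
a=cv2.resize(a,None,fx=2.7,fy=2.7,interpolation=2);b=cv2.resize(b,None,fx=3,fy=3,interpolation=2)
cv2.imwrite('pics/sc.png',a);cv2.imwrite('pics/tc.png',b)
s,t=load('s0'),load('t0')
for n,p,q in [('knob',(267,222),(259,191)),('gripend',(380,184),(371,276)),]:
  print(n,tri([(s,*p),(t,*q)]))
print(s['pose'],t['pose'])"
```

```text
knob (array([ 0.60622428, -0.00669625,  0.25429601]), [np.float64(0.0016874485989615785), np.float64(0.0016874485989615395)])
gripend (array([ 0.44081964, -0.15092248,  0.32009011]), [np.float64(0.0009493502616834787), np.float64(0.0009493502616834891)])
[[-0.81871712  0.20697822 -0.53559527  0.0219519 ]
 [-0.57392069 -0.3239151   0.75212636  0.64845293]
 [-0.01781362  0.92316793  0.38398392  0.58295256]
 [ 0.          0.          0.          1.        ]] [[-1.31553190e-01  9.63760626e-01 -2.32075879e-01  3.32181181e-01]
 [-9.91309111e-01 -1.27881187e-01  3.08650079e-02 -6.19314072e-02]
 [ 6.83404778e-05  2.34119324e-01  9.72207867e-01  1.03903167e+00]
 [ 0.00000000e+00  0.00000000e+00  0.00000000e+00  1.00000000e+00]]
```

View pics/sc.png

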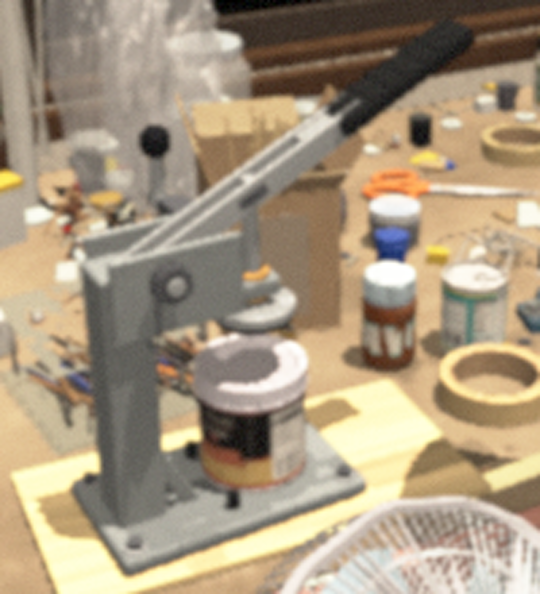

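View pics/tc.png

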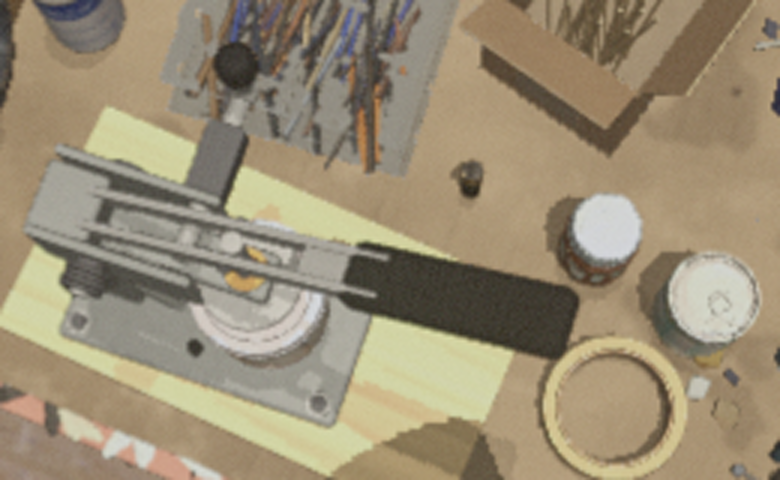

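```bash
cat > fit.py <<'E'
from h import *
from scipy.optimize import least_squares
s,t=load('s0'),load('t0')
S=lambda u,v:(s,210+u/2.7,170+v/2.7); T=lambda u,v:(t,180+u/3,170+v/3)
c,sn=np.cos(.45),np.sin(.45)
def lev(d,y,n=0): return (.075-d*c-n*sn*1, y, .2+d*sn+n*c)  # n: normal offset
def obs(k):
    kx,kz,n=k
    return [(S(128,570),(.128,.055,0)),(S(78,490),(.128,-.055,0.014)),(S(363,484),(-.062,.055,.010)),
     (T(338,425),(-.062,.055,.010)),(T(62,335),(.128,.055,.010)),
     (S(154,140),(kx,-.088,kz)),(T(237,64),(kx,-.088,kz)),
     (T(580,292),lev(.275,-.017,n)),(T(553,358),lev(.275,.017,n)),(T(358,243),lev(.155,-.017,n)),(S(172,285),(.075,.03,.2))]
def W(p,q):
    R=np.array([[np.cos(p[2]),-np.sin(p[2])],[np.sin(p[2]),np.cos(p[2])]]); return np.r_[R@q[:2]+p[:2],q[2]+.008]
def f(p): return np.concatenate([proj(o[0],W(p,np.array(q)))-o[1:] for o,q in obs(p[3:])])
r=least_squares(f,[.5,-.07,1.3,.04,.246,.009],loss='soft_l1')
if __name__=='__main__':
    print(r.x,np.degrees(r.x[2]));print(r.fun.reshape(-1,2).round(1))
    p=r.x
    for n,q in [('knob',(p[3],-.088,p[4])),('grip',lev(.215,0,p[5])),('gripend',lev(.275,0,p[5])),('pivot',(.075,0,.2)),('foot',(0,0,0))]: print(n,W(p,np.array(q)).round(4))
    for n,o,z in [('glue',T(605,228),.085),('small',T(714,298),.072),('tape',T(614,408),.024)]: print(n,atz(*o,z).round(3))
E
python3 fit.py
```

```text
[ 0.51193964  0.00345623  1.11176955  0.03190062  0.24682445 -0.00910963] 63.69970318087876
[[ 1.1  3.1]
 [-2.  -5.1]
 [ 3.8 -1.2]
 [-0.8  0.9]
 [-0.9 -0.7]
 [ 1.4  0.2]
 [-0.5 -0.5]
 [-1.  -0.5]
 [ 0.6  0.8]
 [ 0.1 -0.9]
 [ 0.3 -2.9]]
knob [ 0.605  -0.0069  0.2548]
grip [ 0.4611 -0.0993  0.2933]
gripend [ 0.4372 -0.1477  0.3194]
pivot [0.5452 0.0707 0.208 ]
foot [0.5119 0.0035 0.008 ]
glue [ 0.528 -0.209  0.085]
small [ 0.478 -0.27   0.072]
tape [ 0.424 -0.205  0.024]
```

```bash
sed -i 's/-n\*sn\*1/+n*sn/; s/(S(78,490).*,\.014)),//' fit.py; python3 fit.py; cat >> h.py <<'E'
from scipy.spatial.transform import Rotation as Ro
def state():
    o=telemetry.get_obs(); return o,Ro.from_rotvec(o['eef_rot']).as_matrix()
E
python3 -c "
from h import *
o,R=state();print(R.round(3));t=load('t0');print(atz(t,190,410,0.3),atz(t,190,410,0))
a=np.radians(64);yv=np.array([-np.sin(a),np.cos(a),0]);print('press y in tool',R.T@yv)
"
```

```text
[0.51128105 0.00462402 1.10492287 0.03177994 0.24738158 0.00615692] 63.30741723544515
[[ 0.6  3.4]
 [-2.1 -5. ]
 [ 3.7 -0.6]
 [-1.6  1.5]
 [-1.5 -0.8]
 [ 1.5  0.1]
 [-0.8 -0.1]
 [ 0.  -0.6]
 [ 1.3  1. ]
 [-0.1 -1.7]
 [-0.1 -2.7]]
knob [ 0.6042 -0.0065  0.2554]
grip [ 0.4592 -0.0989  0.3071]
gripend [ 0.4349 -0.1472  0.3332]
pivot [0.545  0.0716 0.208 ]
foot [0.5113 0.0046 0.008 ]
glue [ 0.528 -0.209  0.085]
small [ 0.478 -0.27   0.072]
tape [ 0.424 -0.205  0.024]
[[ 0.941  0.339 -0.   ]
 [ 0.339 -0.941  0.002]
 [ 0.    -0.002 -1.   ]]
[0.29573852 0.11351871 0.3       ] [0.28094511 0.18474034 0.        ]
press y in tool [-0.69704348 -0.71702778  0.00124575]
```

Call:
jog_arm(
  increments=[
    {"x": 0,"y": 0,"z": -0.06,"claw": 0},
    {"x": 0,"y": 0,"z": -0.12,"claw": 0},
    {"x": 0.05,"y": -0.036,"z": -0.17,"wz": 6,"claw": 0},
    {"x": 0.1,"y": -0.072,"z": -0.17,"wz": 12,"claw": 0},
    {"x": 0.15,"y": -0.108,"z": -0.17,"wz": 18,"claw": 0},
    {"x": 0.2,"y": -0.144,"z": -0.17,"wz": 24,"claw": 0},
    {"x": 0.25,"y": -0.18,"z": -0.17,"wz": 30,"claw": 0},
    {"x": 0.3,"y": -0.216,"z": -0.17,"wz": 36,"claw": 0},
    {"x": 0.35,"y": -0.252,"z": -0.17,"wz": 42,"claw": 0},
    {"x": 0.4,"y": -0.288,"z": -0.17,"wz": 46.5,"claw": 0},
  ],
)

```text
invalid input at $.increments[0]: expected keys wx, wy, wz, x, y, z, claw
```

```bash
python3 -c "
from h import *
o,R=state();print(o['t'],o['ee_pos'],R.round(3),o['qpos'].round(2))
print('to go',R.T@(np.array([.572,.010,.36])-o['ee_pos']))"
```

```text
0.1 [ 0.19469487 -0.5403462   0.23046446] [[ 0.941  0.339 -0.   ]
 [ 0.339 -0.941  0.002]
 [ 0.    -0.002 -1.   ]] [-1.3   0.31  1.51  0.    1.33 -0.07]
to go [ 0.54150931 -0.39015526 -0.12870936]
```

Call:
jog_arm(
  increments=[
    {"wx": 0,"wy": 0,"wz": 0,"x": 0,"y": 0,"z": -0.06,"claw": 0},
    {"wx": 0,"wy": 0,"wz": 0,"x": 0,"y": 0,"z": -0.12,"claw": 0},
    {"wx": 0,"wy": 0,"x": 0.05,"y": -0.036,"z": -0.17,"wz": 6,"claw": 0},
    {"wx": 0,"wy": 0,"x": 0.1,"y": -0.072,"z": -0.17,"wz": 12,"claw": 0},
    {"wx": 0,"wy": 0,"x": 0.15,"y": -0.108,"z": -0.17,"wz": 18,"claw": 0},
    {"wx": 0,"wy": 0,"x": 0.2,"y": -0.144,"z": -0.17,"wz": 24,"claw": 0},
    {"wx": 0,"wy": 0,"x": 0.25,"y": -0.18,"z": -0.17,"wz": 30,"claw": 0},
    {"wx": 0,"wy": 0,"x": 0.3,"y": -0.216,"z": -0.17,"wz": 36,"claw": 0},
    {"wx": 0,"wy": 0,"x": 0.35,"y": -0.252,"z": -0.17,"wz": 42,"claw": 0},
    {"wx": 0,"wy": 0,"x": 0.4,"y": -0.288,"z": -0.17,"wz": 46.5,"claw": 0},
  ],
)

```text
t: 1.35
ee_pos: [0.4699, -0.1387, 0.401]
eef_rot: [3.056, -0.729, -0.0]
contact_force: [0.3, -1.8, 0.5]
opening: -0.0001
grasp_force: 0.0
```

```bash
python3 -c "
from h import *
o,R=state();print(o['t'],o['ee_pos'],R.round(3),o['qpos'].round(2))
print('to go',R.T@(np.array([.572,.010,.36])-o['ee_pos']))"
```

```text
1.35 [ 0.46994149 -0.13872926  0.40103381] [[ 0.892 -0.452 -0.   ]
 [-0.452 -0.892 -0.   ]
 [-0.     0.    -1.   ]] [-0.37  0.1   1.37 -0.    1.68  1.67]
to go [ 0.02388908 -0.17879955  0.04098951]
```

Call:
jog_arm(
  increments=[
    {"wx": 0,"wy": 0,"wz": 0,"x": 0.008,"y": -0.06,"z": 0,"claw": 0},
    {"wx": 0,"wy": 0,"wz": 0,"x": 0.016,"y": -0.12,"z": 0,"claw": 0},
    {"wx": 0,"wy": 0,"wz": 0,"x": 0.024,"y": -0.179,"z": 0.02,"claw": 0},
    {"wx": 0,"wy": 0,"wz": 0,"x": 0.024,"y": -0.179,"z": 0.041,"claw": 0},
    {"wx": 0,"wy": 0,"wz": 0,"x": 0.024,"y": -0.179,"z": 0.041,"claw": 0},
  ],
)

```text
t: 1.98
ee_pos: [0.57, 0.0094, 0.3577]
eef_rot: [3.056, -0.722, -0.009]
contact_force: [-1.0, -0.5, 0.4]
opening: -0.0
grasp_force: 0.0
```

```bash
python3 -c "
from h import *
w=grab('wrist','w1');o,R=state();print(o['t'],o['ee_pos'],R.round(3))
import fit
k=fit.W(fit.r.x,np.array([fit.r.x[3],-.088,fit.r.x[4]]));print('knob px',proj(w,k)); print(w['pose'])"
```

```text
2.025 [0.5705118  0.00870012 0.35926263] [[ 0.894 -0.449 -0.003]
 [-0.449 -0.894 -0.   ]
 [-0.003  0.001 -1.   ]]
knob px [313.06674851 188.44536186]
[[-0.44755312  0.8470324   0.28676178  0.64343117]
 [-0.89425323 -0.42488957 -0.14064144 -0.02720472]
 [ 0.00271423 -0.31938217  0.94762211  0.50155969]
 [ 0.          0.          0.          1.        ]]
```

View pics/w1.png

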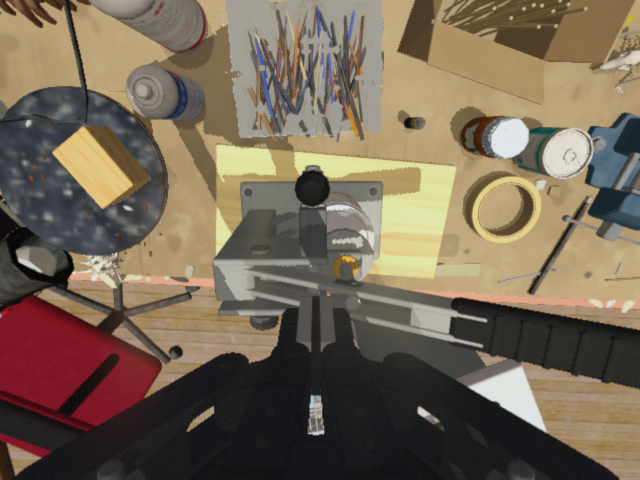

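Knob seen at (312,188) against a predicted (313,188), and the press edges line up with the tool axes. Descending into the gap.

Call:
jog_arm(
  increments=[
    {"wx": 0,"wy": 0,"wz": 0,"x": 0,"y": 0,"z": 0.04,"claw": 0},
    {"wx": 0,"wy": 0,"wz": 0,"x": 0,"y": 0,"z": 0.08,"claw": 0},
    {"wx": 0,"wy": 0,"wz": 0,"x": 0,"y": 0,"z": 0.105,"claw": 0},
    {"wx": 0,"wy": 0,"wz": 0,"x": 0,"y": 0,"z": 0.118,"claw": 0},
    {"wx": 0,"wy": 0,"wz": 0,"x": 0.004,"y": 0,"z": 0.118,"claw": 0},
    {"wx": 0,"wy": 0,"wz": 0,"x": 0.01,"y": 0,"z": 0.118,"claw": 0},
  ],
)

```text
t: 2.78
ee_pos: [0.5815, 0.0035, 0.244]
eef_rot: [-3.056, 0.726, -0.005]
contact_force: [0.4, 0.3, 0.7]
opening: 0.0001
grasp_force: 0.0
```

Call:
jog_arm(
  increments=[
    {"wx": 0,"wy": 0,"wz": 0,"x": 0.005,"y": 0,"z": 0,"claw": 0},
    {"wx": 0,"wy": 0,"wz": 0,"x": 0.01,"y": 0,"z": 0,"claw": 0},
    {"wx": 0,"wy": 0,"wz": 0,"x": 0.015,"y": 0,"z": 0,"claw": 0},
    {"wx": 0,"wy": 0,"wz": 0,"x": 0.02,"y": 0,"z": 0,"claw": 0},
  ],
)

```text
t: 3.28
ee_pos: [0.5982, -0.0048, 0.2424]
eef_rot: [-3.056, 0.725, 0.0]
contact_force: [-2.6, 2.6, 2.0]
opening: 0.0001
grasp_force: 1.6
```

Call:
jog_arm(
  increments=[
    {"wx": 0,"wy": 0,"wz": 0,"x": 0.004,"y": 0,"z": 0,"claw": 0},
    {"wx": 0,"wy": 0,"wz": 0,"x": 0.008,"y": 0,"z": 0,"claw": 0},
    {"wx": 0,"wy": 0,"wz": 0,"x": 0.011,"y": 0,"z": 0,"claw": 0},
    {"wx": 0,"wy": 0,"wz": 0,"x": 0.011,"y": 0,"z": 0,"claw": 0},
  ],
)

```text
t: 3.78
ee_pos: [0.6083, -0.0101, 0.2422]
eef_rot: [3.057, -0.725, 0.001]
contact_force: [-0.7, 0.9, -0.1]
opening: 0.0001
grasp_force: 0.7
```

Call:
jog_arm(
  increments=[
    {"wx": 0,"wy": 0,"wz": 0,"x": 0.002,"y": 0,"z": 0,"claw": 0},
    {"wx": 0,"wy": 0,"wz": 0,"x": 0.003,"y": 0,"z": 0,"claw": 0},
    {"wx": 0,"wy": 0,"wz": 0,"x": 0.003,"y": 0,"z": 0,"claw": 0},
  ],
)

```text
t: 4.15
ee_pos: [0.6097, -0.0109, 0.2421]
eef_rot: [-3.057, 0.725, 0.003]
contact_force: [-4.1, 3.4, 1.0]
opening: -0.0003
grasp_force: 2.4
```

Call:
jog_arm(
  increments=[
    {"wx": 0,"wy": 0,"wz": 0,"x": 0.002,"y": 0,"z": 0,"claw": 0},
    {"wx": 0,"wy": 0,"wz": 0,"x": 0.003,"y": 0,"z": 0,"claw": 0},
    {"wx": 0,"wy": 0,"wz": 0,"x": 0.003,"y": 0,"z": 0,"claw": 0},
  ],
)

```text
t: 4.53
ee_pos: [0.6099, -0.011, 0.242]
eef_rot: [-3.056, 0.724, 0.011]
contact_force: [-9.3, 5.5, 4.5]
opening: 0.0001
grasp_force: 5.5
```

The position has stalled and the force is rising, so the bolt is at its stop. Back off, lift, and check.

Call:
jog_arm(
  increments=[
    {"wx": 0,"wy": 0,"wz": 0,"x": -0.008,"y": 0,"z": 0,"claw": 0},
    {"wx": 0,"wy": 0,"wz": 0,"x": -0.018,"y": 0,"z": 0,"claw": 0},
    {"wx": 0,"wy": 0,"wz": 0,"x": -0.02,"y": 0,"z": -0.04,"claw": 0},
    {"wx": 0,"wy": 0,"wz": 0,"x": -0.02,"y": 0,"z": -0.1,"claw": 0},
    {"wx": 0,"wy": 0,"wz": 0,"x": -0.02,"y": 0,"z": -0.15,"claw": 0},
    {"wx": 0,"wy": 0,"wz": 0,"x": -0.035,"y": 0.04,"z": -0.16,"claw": 0},
    {"wx": 0,"wy": 0,"wz": 0,"x": -0.05,"y": 0.08,"z": -0.16,"claw": 0},
    {"wx": 0,"wy": 0,"wz": 0,"x": -0.07,"y": 0.125,"z": -0.16,"claw": 0},
    {"wx": 0,"wy": 0,"wz": 0,"x": -0.07,"y": 0.125,"z": -0.16,"claw": 0},
  ],
)

```text
t: 5.65
ee_pos: [0.4924, -0.0947, 0.4032]
eef_rot: [3.054, -0.73, 0.003]
contact_force: [1.2, -0.1, -1.2]
opening: 0.0003
grasp_force: 0.0
```

```bash
python3 -c "
from h import *
w=grab('wrist','w2');grab('top','t2');o,R=state();print(o['t'],o['ee_pos'],R.round(3))
import fit
p=fit.r.x
for q in [(p[3],-.088,p[4]),(p[3],-.118,p[4]),fit.lev(.155,-.017,p[5]),fit.lev(.155,.017,p[5]),fit.lev(.275,-.017,p[5]),fit.lev(.275,.017,p[5])]: print('px',proj(w,fit.W(p,np.array(q))).round(1))
g=fit.W(p,np.array(fit.lev(.215,0,p[5])));print(g,'togo',R.T@(g-o['ee_pos']))"
```

```text
5.75 [ 0.49468631 -0.09321505  0.40279688] [[ 0.893 -0.45   0.002]
 [-0.45  -0.893 -0.   ]
 [ 0.002 -0.001 -1.   ]]
px [149.1 151.1]
px [143.3 110.2]
px [269.3 247.4]
px [271.1 287.5]
px [429.  273.5]
px [424.2 320.5]
[ 0.45921027 -0.09894062  0.30706157] togo [-0.02930273  0.02114245  0.09566048]
```

View pics/w2.png

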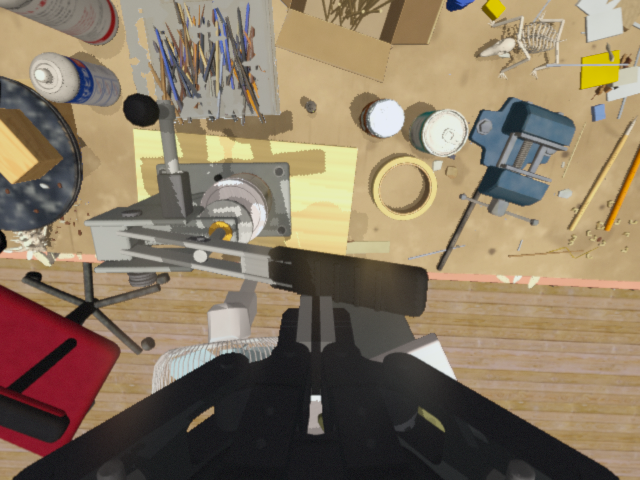

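The knob at (141,110) matches the predicted position for 30 mm of travel, so the bolt is fully out. The grip is within about 3 mm of the fit. Moving over the grip next.

Call:
jog_arm(
  increments=[
    {"wx": 0,"wy": 0,"wz": 0,"x": -0.026,"y": 0.021,"z": 0.02,"claw": 0},
    {"wx": 0,"wy": 0,"wz": 0,"x": -0.026,"y": 0.021,"z": 0.06,"claw": 0},
    {"wx": 0,"wy": 0,"wz": 0,"x": -0.026,"y": 0.021,"z": 0.08,"claw": 0},
    {"wx": 0,"wy": 0,"wz": 0,"x": -0.026,"y": 0.021,"z": 0.088,"claw": 0},
    {"wx": 0,"wy": 0,"wz": 0,"x": -0.026,"y": 0.022,"z": 0.093,"claw": 0},
    {"wx": 0,"wy": 0,"wz": 0,"x": -0.026,"y": 0.022,"z": 0.093,"claw": 0},
  ],
)

```text
t: 6.5
ee_pos: [0.4623, -0.1005, 0.3099]
eef_rot: [-3.056, 0.724, -0.002]
contact_force: [0.4, 1.9, 2.0]
opening: -0.0001
grasp_force: 1.2
```

Call:
jog_arm(
  increments=[
    {"wx": 0,"wy": 0,"wz": 0,"x": 0,"y": 0.004,"z": 0.01,"claw": 0},
    {"wx": 0,"wy": 0,"wz": 0,"x": 0,"y": 0.008,"z": 0.02,"claw": 0},
    {"wx": 0,"wy": 0,"wz": 0,"x": 0,"y": 0.012,"z": 0.03,"claw": 0},
    {"wx": 0,"wy": 0,"wz": 0,"x": 0,"y": 0.015,"z": 0.04,"claw": 0},
    {"wx": 0,"wy": 0,"wz": 0,"x": 0,"y": 0.017,"z": 0.05,"claw": 0},
    {"wx": 0,"wy": 0,"wz": 0,"x": 0,"y": 0.019,"z": 0.06,"claw": 0},
  ],
)

```text
t: 7.25
ee_pos: [0.4532, -0.1186, 0.2489]
eef_rot: [3.056, -0.725, 0.002]
contact_force: [2.2, -2.4, 5.4]
opening: -0.0002
grasp_force: 2.4
```

Call:
jog_arm(
  increments=[
    {"wx": 0,"wy": 0,"wz": 0,"x": 0,"y": 0.001,"z": 0.01,"claw": 0},
    {"wx": 0,"wy": 0,"wz": 0,"x": 0,"y": 0.002,"z": 0.02,"claw": 0},
    {"wx": 0,"wy": 0,"wz": 0,"x": 0,"y": 0.002,"z": 0.026,"claw": 0},
    {"wx": 0,"wy": 0,"wz": 0,"x": 0,"y": 0.002,"z": 0.031,"claw": 0},
  ],
)

```text
t: 7.75
ee_pos: [0.4512, -0.1203, 0.2178]
eef_rot: [3.055, -0.725, -0.002]
contact_force: [-0.1, -5.4, 6.1]
opening: 0.0003
grasp_force: 2.8
```

Call:
jog_arm(
  increments=[
    {"wx": 0,"wy": 0,"wz": 0,"x": 0,"y": 0,"z": 0.003,"claw": 0},
    {"wx": 0,"wy": 0,"wz": 0,"x": 0,"y": 0,"z": 0.006,"claw": 0},
    {"wx": 0,"wy": 0,"wz": 0,"x": 0,"y": 0,"z": 0.009,"claw": 0},
    {"wx": 0,"wy": 0,"wz": 0,"x": 0,"y": 0,"z": 0.011,"claw": 0},
  ],
)

```text
t: 8.25
ee_pos: [0.4512, -0.1203, 0.208]
eef_rot: [3.055, -0.724, -0.001]
contact_force: [-2.8, -3.3, 12.2]
opening: 0.0002
grasp_force: 6.6
```

Call:
jog_arm(
  increments=[
    {"wx": 0,"wy": 0,"wz": 0,"x": 0,"y": 0,"z": 0.003,"claw": 0},
    {"wx": 0,"wy": 0,"wz": 0,"x": 0,"y": 0,"z": 0.006,"claw": 0},
    {"wx": 0,"wy": 0,"wz": 0,"x": 0,"y": 0,"z": 0.006,"claw": 0},
  ],
)

```text
t: 8.62
ee_pos: [0.4513, -0.1203, 0.2019]
eef_rot: [3.055, -0.724, -0.001]
contact_force: [-2.1, -2.7, 11.1]
opening: 0.0001
grasp_force: 5.6
```

Call:
jog_arm(
  increments=[
    {"wx": 0,"wy": 0,"wz": 0,"x": 0,"y": 0,"z": 0.002,"claw": 0},
    {"wx": 0,"wy": 0,"wz": 0,"x": 0,"y": 0,"z": 0.004,"claw": 0},
    {"wx": 0,"wy": 0,"wz": 0,"x": 0,"y": 0,"z": 0.004,"claw": 0},
  ],
)

```text
t: 9.0
ee_pos: [0.4513, -0.1201, 0.198]
eef_rot: [3.055, -0.724, -0.0]
contact_force: [-2.6, -2.3, 12.1]
opening: -0.0003
grasp_force: 5.9
```

Call:
jog_arm(
  increments=[
    {"wx": 0,"wy": 0,"wz": 0,"x": 0,"y": 0,"z": 0.002,"claw": 0},
    {"wx": 0,"wy": 0,"wz": 0,"x": 0,"y": 0,"z": 0.003,"claw": 0},
    {"wx": 0,"wy": 0,"wz": 0,"x": 0,"y": 0,"z": 0.003,"claw": 0},
  ],
)

```text
t: 9.38
ee_pos: [0.4514, -0.1201, 0.1956]
eef_rot: [3.056, -0.724, 0.0]
contact_force: [-4.0, -2.0, 16.5]
opening: 0.0001
grasp_force: 8.1
```

Call:
jog_arm(
  increments=[
    {"wx": 0,"wy": 0,"wz": 0,"x": 0,"y": 0,"z": 0.001,"claw": 0},
    {"wx": 0,"wy": 0,"wz": 0,"x": 0,"y": 0,"z": 0.002,"claw": 0},
    {"wx": 0,"wy": 0,"wz": 0,"x": 0,"y": 0,"z": 0.002,"claw": 0},
  ],
)

```text
t: 9.75
ee_pos: [0.4515, -0.12, 0.1948]
eef_rot: [3.056, -0.724, 0.001]
contact_force: [-4.6, -1.5, 24.2]
opening: -0.0002
grasp_force: 12.3
```

Call:
jog_arm(
  increments=[
    {"wx": 0,"wy": 0,"wz": 0,"x": 0,"y": 0,"z": 0.001,"claw": 0},
    {"wx": 0,"wy": 0,"wz": 0,"x": 0,"y": 0,"z": 0.001,"claw": 0},
  ],
)

```text
t: 10.0
ee_pos: [0.4516, -0.12, 0.1944]
eef_rot: [3.056, -0.724, 0.002]
contact_force: [-7.6, -1.3, 27.6]
opening: 0.0003
grasp_force: 14.5
```

Position stalled at about 28 N, well above the 14 N seating force, so the lid is home. Let the lever rise under control.

Call:
jog_arm(
  increments=[
    {"wx": 0,"wy": 0,"wz": 0,"x": 0,"y": 0,"z": -0.008,"claw": 0},
    {"wx": 0,"wy": 0,"wz": 0,"x": 0,"y": 0,"z": -0.02,"claw": 0},
    {"wx": 0,"wy": 0,"wz": 0,"x": 0,"y": 0,"z": -0.034,"claw": 0},
    {"wx": 0,"wy": 0,"wz": 0,"x": 0,"y": -0.002,"z": -0.048,"claw": 0},
    {"wx": 0,"wy": 0,"wz": 0,"x": 0,"y": -0.005,"z": -0.062,"claw": 0},
    {"wx": 0,"wy": 0,"wz": 0,"x": 0,"y": -0.008,"z": -0.076,"claw": 0},
    {"wx": 0,"wy": 0,"wz": 0,"x": 0,"y": -0.012,"z": -0.09,"claw": 0},
    {"wx": 0,"wy": 0,"wz": 0,"x": 0,"y": -0.017,"z": -0.104,"claw": 0},
    {"wx": 0,"wy": 0,"wz": 0,"x": 0,"y": -0.021,"z": -0.116,"claw": 0},
    {"wx": 0,"wy": 0,"wz": 0,"x": 0,"y": -0.021,"z": -0.128,"claw": 0},
  ],
)

```text
t: 11.25
ee_pos: [0.4616, -0.1006, 0.3199]
eef_rot: [3.057, -0.724, -0.0]
contact_force: [0.0, 0.7, 0.1]
opening: 0.0003
grasp_force: 0.0
```

Call:
jog_arm(
  increments=[
    {"wx": 0,"wy": 0,"wz": 0,"x": 0,"y": 0,"z": -0.03,"claw": 0},
    {"wx": 0,"wy": 0,"wz": 0,"x": 0,"y": 0,"z": -0.08,"claw": 0},
    {"wx": 0,"wy": 0,"wz": 0,"x": 0,"y": 0.05,"z": -0.08,"claw": 0},
    {"wx": 0,"wy": 0,"wz": 0,"x": 0,"y": 0.1,"z": -0.08,"claw": 0},
    {"wx": 0,"wy": 0,"wz": 0,"x": 0,"y": 0.15,"z": -0.08,"claw": 0},
    {"wx": 0,"wy": 0,"wz": 0,"x": 0,"y": 0.15,"z": -0.08,"claw": 0},
  ],
)

```text
t: 12.0
ee_pos: [0.3922, -0.2378, 0.3992]
eef_rot: [3.053, -0.734, -0.002]
contact_force: [0.3, 0.6, -0.5]
opening: -0.0002
grasp_force: 0.0
```

```bash
python3 -c "
from h import *
s=grab('scene','s3');t=grab('top','t3');o,R=state();print(o['t'],o['ee_pos'],o['contact_force'])
a=cv2.resize(cv2.imread('pics/s3.png')[170:390,210:410],None,fx=2.7,fy=2.7,interpolation=2)
b=cv2.imread('pics/s0.png')[280:330,270:340];c=cv2.imread('pics/s3.png')[280:330,270:340]
d=cv2.resize(np.vstack([b,c]),None,fx=3.6,fy=5.94,interpolation=2)
cv2.imwrite('pics/cmp.png',np.hstack([a,d]))if a.shape[0]==d.shape[0] else cv2.imwrite('pics/cmp.png',np.hstack([a,cv2.resize(d,(252,a.shape[0]))]))"
```

```text
12.1 [ 0.3935879  -0.23521448  0.3991927 ] [ 0.83570807  0.22188627 -0.305126  ]
```

View pics/cmp.png

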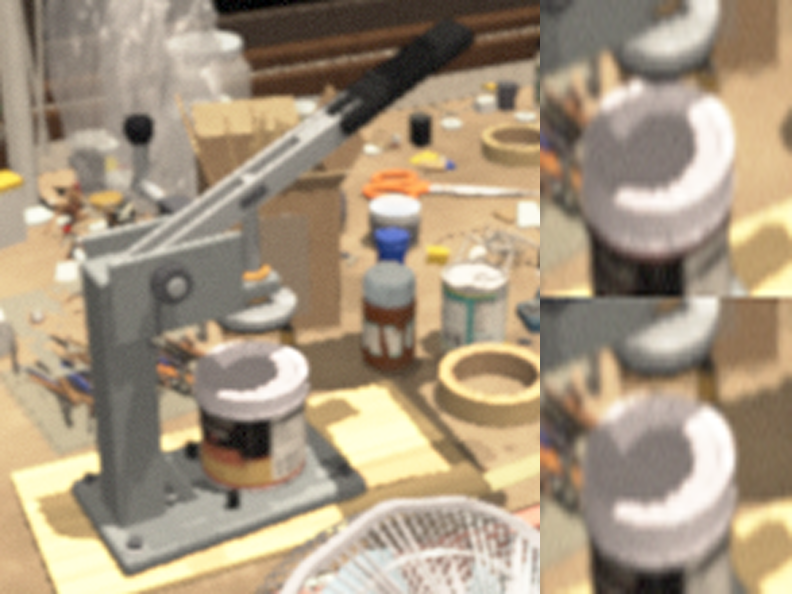

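View pics/t3.png

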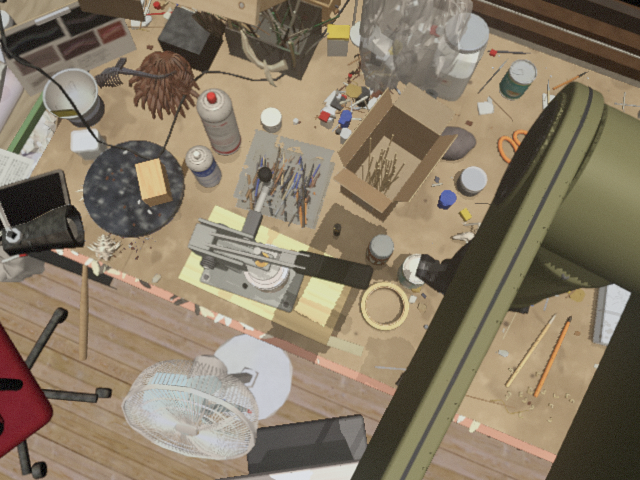

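The comparison shows the lid lower (top edge from 335 to 342 in the crop) and the lever back up. The knob is out at (265,174) in the top view. The tin is standing and the other things are where they were.

```bash
python3 -c "
from rig import finish_job
print(finish_job())"
```

```text
the job is handed in; nothing more can be done
None
```

The job is handed in: the bolt is drawn fully out, the lid is pressed home, the lever is back up, and the tin stands in the press with nothing else disturbed.

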